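# Draw the balls from the darts-corner dispenser

## Task

Draw the two balls for the blind-draw doubles: press the red lever paddle of the ball dispenser down to lift its linked lid, and keep it down until both balls have rolled out into the tray. Then, with the finger still on the paddle, ease the lever slowly back up so that the lid comes down gently without slamming, and finish with it shut. Work the lid by its lever only, do not touch the lid or the balls, and leave the other things on the bar where they stand.

Things in the scene. Friction and masses are not known exactly. Their poses are not given: they have to be found in the camera images.
- dispenser: Ball dispenser fixed to the bar: dark wooden base and back, clear sides, open top. Origin on the bar surface; own z up. Case x -53 to +83, y -35 to +35 mm, 122 mm tall. Its mouth faces its own -x, over the tray. The lever runs along its -y side outside the case, linked to the lid by two meshing brass gears.
- tray (a point): Middle of the tray's cork floor, 11 mm above the bar (x -105, y 0 mm in the dispenser's frame). Open wooden tray in front of the mouth, 110 x 54 mm outside, walls 35 mm high, 44 mm wide inside.
- pivot (a point): Lever axle: horizontal, parallel to the dispenser's y, 85 mm above the bar at x 0 in its frame. The paddle point moves about it on an arc of 140 mm radius.
- paddle (a point): Centre of the top face of the red lever paddle (50 mm along the lever, 58 mm across, 8 mm thick); moves with it. At rest 120 mm above the bar at x -136, y -75 mm in the dispenser's frame, free from above. Fully pressed it is 57 mm above the bar, 63 mm lower and nearly straight below. The face tilts from 13 degrees (tip up) at rest to 14 degrees (tip down).
- lever (a joint): Lever angle, rad: 0 at rest (up), 0.46 fully pressed against a hard stop. A spring returns it: the push on the paddle grows from about 1.5 N to about 4.5 N; let go, it snaps back up and slams the lid.
- lid (a joint): Lid angle, rad: 0 shut (hanging upright over the mouth), about 1.2 fully open (swung outward and up over the tray). Geared to the lever: always 2.6 times the lever angle. The balls get out beyond about 0.7 (at less the front ball can catch under it).
- lid_edge (a point): Middle of the free edge of the purple lid panel (4 x 50 x 56 mm), which hangs from a hinge at the top of the mouth (x -53, z 105 mm in the dispenser's frame). Open, it sticks out 53 mm over the tray, at y -25 to +25 mm.
- purple_ball: The purple draw ball, 34 mm diameter, 30 g, origin at its centre. It waits in the chute against the inside of the lid and rolls out by itself when the lid is up; in the tray its centre is 25 to 30 mm above the bar.
- silver_ball: The silver draw ball, 34 mm diameter, 30 g, origin at its centre, waiting behind the purple one and following it into the tray.
- flight_stand: Slotted beech stand 120 x 45 x 30 mm with four upright plastic flights in purple and silver, 66 mm tall in all, loose. Origin under its centre, long side along its x. Stands beyond the end of the tray. Not to be moved.
- ashtray: Round pewter ashtray, 112 mm across, 30 mm high, loose. Origin under its centre. Not to be moved.
- tumbler: Cut-glass tumbler, 78 mm across the rim, 90 mm tall, loose. Origin under its centre. Not to be moved.
- chalk_cup: Black ceramic cup of chalk sticks, 72 mm across, 60 mm tall (sticks to 75 mm), loose. Origin under its centre. Not to be moved.

How it is judged:
On the way:
1. the lid is held up by the lever with both balls rolled out into the tray (value of joint lid above 0.5 rad and x of purple_ball in the frame of dispenser between -0.165 and -0.058 m and y of purple_ball in the frame of dispenser between -0.03 and 0.03 m and z of each of purple_ball, silver_ball in the frame of dispenser below 0.045 m and x of silver_ball in the frame of dispenser between -0.165 and -0.058 m and y of silver_ball in the frame of dispenser between -0.03 and 0.03 m), for 0.2 s.
At the end, for the whole second after the job is handed in: The lid is shut (within 0.06 rad) and the lever is back up (within 0.025 rad), and both balls lie at rest in the tray (slower than 0.05 m/s) (value of joint lid below 0.06 rad and value of joint lever below 0.025 rad and x of purple_ball in the frame of dispenser between -0.165 and -0.058 m and y of purple_ball in the frame of dispenser between -0.03 and 0.03 m and z of each of purple_ball, silver_ball in the frame of dispenser below 0.045 m and x of silver_ball in the frame of dispenser between -0.165 and -0.058 m and y of silver_ball in the frame of dispenser between -0.03 and 0.03 m and linear speed of each of purple_ball, silver_ball below 0.05 m/s); the robot touches nothing.
It fails at once if the lid slams: it swings shut faster than 1.5 rad/s (velocity of joint lid below -1.5 rad/s).
It fails at once if the robot touches the lid itself (contact force between any of the fingers, the arm and lid_c1 above 0.5 N).
It fails at once if the robot touches a ball (contact force between any of the fingers, the arm and purple_ball above 0.3 N or contact force between any of the fingers, the arm and silver_ball above 0.3 N).
It fails at once if a bystander is shifted more than 15 mm, lifted or tipped (distance of any of flight_stand, ashtray, tumbler, chalk_cup from where it was at the start of the episode above 0.015 m or angle between any of flight_stand, ashtray, tumbler, chalk_cup's own z axis and vertical above 0.2 rad).
It also fails if it takes over 42 s, if anything falls off the work surface, if the arm or the gripper's body presses on something with over 40 N, if the wrist force passes 120 N, or if a joint passes its speed limit or range.

## Robot

A 6-joint arm with a two-finger parallel gripper is mounted at the origin on the work surface. World frame = base frame: x ahead of the robot, y to its left, z up, the work surface at z = 0. Lengths are in m, angles in rad, forces in N, time in s.
With the tool pointing down it reaches from about 0.4 to 0.825 m from the base axis. Payload 7 kg.
Tool frame: the origin (TCP) lies at the very end of the fingers, on their centre line; the grasp point (between the pads) lies 19 mm behind it (ctrl.hold_point_z is the distance from the TCP to the grasp point, in m); z points along the fingers, y is the line along which they close (so a half turn about z gives the same grasp; the last joint's range is limited). The gripper opens to 85 mm and grips with 20 to 120 N. Pads are 22 mm wide; open, the fingers measure 114 mm over their backs; the gripper's body (76 mm by 85 mm) begins 54 mm behind the grasp point. The pads swing forward as they close: fully open they stand 13 mm farther back than shut.
Start: joints at [1.492, 0.359, 0.012, 0, -1.224, -0.288], TCP at [0.242, 0.63, 0.231] pointing down, gripper open.
Joint ranges: [-3.07, 3.07], [-1.43, 2.12], [-1.02, 1.25], [-3.03, 1.67], [-3.05, -0], [-3.03, 3.03]. Speed limits (rad/s): [2.39, 2.39, 3.01, 3.14, 3.14, 3.14].

## Interface

Orientations are given as a 3x3 rotation matrix whose columns are the frame's x, y, z axes.
In Python, from cell import ctrl gives the robot as it stands.
- The arm moves only by the shell command python3 -m inch 'ROWS' [OPENING]. ROWS is JSON, a list that holds one entry, the list of rows, each a list of 4 numbers: the shift along the tool's x, y, z in mm, then the turn about the tool's z in degrees. In form: [[[dx, dy, dz, spin], ...]]. A call has 1 to 10 rows; each row shifts and turns the commanded pose from where the row before left it, along the tool's axes as they then stand; what a row does not reach is not made up. A row lasts 1/10 s, in which the tool goes at most 50 mm and 8.59 degrees, less where a joint would pass 70% of its speed; a pose out of reach is approached as far as the arm can. A call is refused whole if a number of a shift passes 50 or a number of a turn 8.59, either way. A call with a gripper value outside its range is refused whole. OPENING is the opening in per cent of the stroke, from 0 (shut) to 100 (fully open), set as the call begins (- or left out, the last holds). The fingers move at their own pace and stop on an object; the grip force is fixed at half the most. Time passes only in rows, so rows that do not move let the fingers close. It gives the time, the measured TCP pose, the force, the opening and the grip force at its end, in the units of the state.
- ctrl.get_state(): the state, without advancing time (a new reading comes with each control period).
- ctrl.read_camera(name): name is "scene" or "side" or "wrist"; returns a dict with "pixels" (384x512x3 uint8, red, green, blue), "intrinsics" (3x3 intrinsics, pixels), "dist" ([k1, k2, p1, p2, k3] as OpenCV has them; the pictures are not rectified), "rvec" (rotation vector, rad) and "tvec" (3), from world to camera coordinates, as OpenCV has them; the wrist camera has in their place "mount" (4x4, takes a point from camera to tool coordinates, whose origin is the TCP and whose axes are the flange's). Camera axes: x right, y down, z forward; pixel columns grow to the right and rows downward; lengths in m; the calibration is good to about 2 mm. A picture is of the moment at which its call begins: read the wrist's pose just before it. There is no depth.
- ctrl.job_done(): hands the job in; it is judged then, once.
Trained networks look in a picture, given as the dict that the camera call returned (one of the last four; its "shot" number tells which), for a name from the list of things; names that differ only in an ending like _2 or _b are one class to them, and where a whole thing is asked for, a point or a joint stands for the part that bears it (a point fixed in the world has none). Each returns a list of dicts, best first, with "confidence" (0 to 1); they miss things now and then, are a little off and sometimes report something else, mostly with a low value. They report only what shows in the picture. A call takes as long as a camera call.
- ctrl.search_frame(name, picture): "bbox" ([centre column, centre row, width, height] in pixels, round what is visible of it).
- ctrl.trace(name, picture): "region" (384x512 bool, what is visible of it) and "bbox" ([centre column, centre row, width, height] in pixels, round what is visible of it).
- ctrl.landmark_of(name, picture): "centre" ([column, row] in pixels: a listed point, or the origin of a listed thing).
The state is a dict: "time": time; "joint_pos": joint angles; "qvel": joint speeds; "tau": joint torques, N m; "eef_pos": TCP position; "eef_rot": TCP orientation; "ft_force": force on the tool from outside, world axes, zero at the start; "torque": the same for the moment, N m; "finger_gap": opening from 0.0 (shut) to 1.0 (fully open); "finger_force": force on a finger pad.
Only numpy, scipy, OpenCV 4.12 (cv2) and the standard library are available. Lean on these libraries where they do the work, as an engineer would, in place of code of your own. Each camera call takes 0.05 s, during which the arm holds its last target. There are 200 camera calls.

## Working session

There is one attempt and no reset: what is moved stays moved. The work goes in short steps, Python scripts to look and compute and a shell command to move; the robot and the scene stay as the last step left them, time stands still between calls to the robot, and variables do not carry over. Pictures are saved under pics/ and viewed, at most 10 in all, crops included, and the job is handed in when it is done.

```bash
mkdir -p pics; cat > h.py <<'E'
import numpy as np, cv2
from cell import ctrl
def P(pic):
    R=cv2.Rodrigues(np.array(pic['rvec'],float))[0]; return R,np.array(pic['tvec'],float).ravel()
def ray(pic,uv):
    K=np.array(pic['intrinsics'],float);d=np.array(pic['dist'],float)
    n=cv2.undistortPoints(np.array([[uv]],float),K,d)[0,0]
    R,t=P(pic); return -R.T@t, R.T@np.array([n[0],n[1],1])
def atz(pic,uv,z):
    o,d=ray(pic,uv); return o+d*(z-o[2])/d[2]
def tri(a,b):
    A=0;B=0
    for o,d in (a,b):
        d=d/np.linalg.norm(d);M=np.eye(3)-np.outer(d,d);A=A+M;B=B+M@o
    return np.linalg.solve(A,B)
E
python3 - <<'E'
from h import *
s=ctrl.get_state();print(s['time'],s['eef_pos'],np.round(s['eef_rot'],3).tolist())
a=ctrl.read_camera('scene');b=ctrl.read_camera('side')
cv2.imwrite('pics/a.png',np.hstack([a['pixels'],b['pixels']])[:,:,::-1][:, :] if 0 else cv2.resize(np.hstack([a['pixels'],b['pixels']])[:,:,::-1],(800,300)))
for n in 'dispenser tray pivot paddle lid_edge purple_ball silver_ball flight_stand ashtray tumbler chalk_cup'.split():
    r=[]
    for p in (a,b):
        q=ctrl.landmark_of(n,p); r.append((p,q[0]['centre'],q[0]['confidence']) if q else None)
    x=tri(ray(*r[0][:2]),ray(*r[1][:2])).round(3) if r[0] and r[1] else None
    print(n,x,[(np.round(k[1]),round(k[2],2)) if k else None for k in r],[atz(k[0],k[1],{'paddle':.12,'pivot':.085,'tray':.011}.get(n,0)).round(3) if k else None for k in r])
E
```

```text
0.0 [0.24192891 0.62963656 0.23034846] [[0.933, -0.359, -0.0], [-0.359, -0.933, -0.002], [0.0, 0.002, -1.0]]
dispenser [0.517 0.044 0.006] [(array([241., 204.]), 0.83), (array([246., 238.]), 0.57)] [array([0.509, 0.045, 0.   ]), array([0.52 , 0.047, 0.   ])]
tray [ 0.47  -0.054  0.015] [(array([200., 191.]), 0.56), (array([262., 274.]), 0.8)] [array([ 0.465, -0.055,  0.011]), array([ 0.471, -0.05 ,  0.011])]
pivot [0.55  0.021 0.089] [(array([233., 184.]), 0.96), (array([265., 214.]), 0.94)] [array([0.544, 0.023, 0.085]), array([0.552, 0.022, 0.085])]
paddle [ 0.529 -0.108  0.12 ] [(array([175., 169.]), 0.67), (array([305., 245.]), 0.85)] [array([ 0.529, -0.107,  0.12 ]), array([ 0.529, -0.109,  0.12 ])]
lid_edge [ 0.494 -0.005  0.045] [(array([222., 185.]), 0.53), (array([257., 248.]), 0.71)] [array([0.424, 0.002, 0.   ]), array([0.517, 0.011, 0.   ])]
purple_ball None [None, (array([338., 253.]), 0.66)] [None, array([ 0.642, -0.136,  0.   ])]
silver_ball None [None, (array([256., 248.]), 0.51)] [None, array([0.516, 0.011, 0.   ])]
flight_stand [ 0.433 -0.223  0.003] [(array([134., 189.]), 0.62), (array([311., 340.]), 0.56)] [array([ 0.429, -0.227,  0.   ]), array([ 0.434, -0.22 ,  0.   ])]
ashtray [ 0.682  0.013 -0.006] [(array([232., 254.]), 0.7), (array([300., 211.]), 0.86)] [array([0.688, 0.013, 0.   ]), array([ 0.678,  0.01 , -0.   ])]
tumbler [ 0.636 -0.144  0.003] [(array([158., 241.]), 0.96), (array([339., 255.]), 0.7)] [array([ 0.634, -0.148,  0.   ]), array([ 0.638, -0.14 ,  0.   ])]
chalk_cup [0.625 0.163 0.002] [(array([295., 232.]), 0.63), (array([243., 190.]), 0.63)] [array([0.624, 0.162, 0.   ]), array([0.627, 0.166, 0.   ])]
```

View pics/a.png

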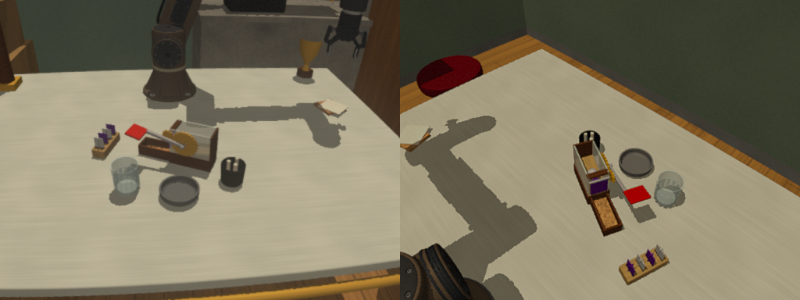

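```bash
python3 - <<'E'
from scipy.optimize import least_squares
import numpy as np
o=np.array([[.517,.044],[.47,-.054],[.529,-.108],[.494,-.005]]);l=np.array([[0,0],[-.105,0],[-.136,-.075],[-.053,0]])
def T(p,l):
    c,s=np.cos(p[2]),np.sin(p[2]);return p[:2]+l@np.array([[c,s],[-s,c]])
r=least_squares(lambda p:(T(p,l)-o).ravel(),[.517,.044,1.1]);p=r.x
print(p,np.degrees(p[2]),(r.fun*1e3).round(1)); print(T(p,np.array([[-.136,-.075],[-.136,-.085],[-.155,-.08]])))
print((o[2]-np.array([.242,.63])))
E
```

```text
[0.51531672 0.04401325 1.15124119] 65.96126157668543 [-1.7  0.   2.5  2.1 -0.6 -2.7 -0.3  0.6]
[[ 0.52841181 -0.11074306]
 [ 0.53754452 -0.11481661]
 [ 0.52523843 -0.13013197]]
[ 0.287 -0.738]
```

The views show the red paddle at about (137,131) in scene and (637,195) in side, clear of the tumbler and the stand. I'll shut the fingers and move above it; the tool's y axis already lies along the lever.

```bash
python3 -m inch '[[[30,33,0,0],[30,33,0,0],[30,33,0,0],[30,33,0,0],[30,33,0,0],[30,33,0,0],[30,33,0,0],[30,33,0,0],[30,33,0,0],[30,33,0,0]]]' 0; python3 -m inch '[[[30,33,0,0],[30,33,0,0],[30,33,0,0],[30,33,0,0],[30,33,0,0],[30,33,0,0],[30,33,0,0],[30,30,0,0],[0,0,0,0],[0,0,0,0]]]'
python3 - <<'E'
from h import *
s=ctrl.get_state();print(s['time'],s['eef_pos'],np.round(s['eef_rot'],3).tolist(),s['ft_force'])
w=ctrl.read_camera('wrist');b=ctrl.read_camera('side')
M=np.array(w['mount'])
T=np.eye(4);T[:3,:3]=s['eef_rot'];T[:3,3]=s['eef_pos']
C=np.linalg.inv(T@M); w['rvec']=cv2.Rodrigues(C[:3,:3])[0];w['tvec']=C[:3,3]
cv2.imwrite('pics/b.png',cv2.resize(np.hstack([w['pixels'],b['pixels']])[:,:,::-1],(800,300)))
for p in (w,b):
    for n,z in (('paddle',.12),('pivot',.085)):
        q=ctrl.landmark_of(n,p)
        if q: x=atz(p,q[0]['centre'],z);print(n,q[0],x.round(3),(s['eef_rot'].T@(x-s['eef_pos'])*1e3).round() if hasattr(s['eef_rot'],'T') else (np.array(s['eef_rot']).T@(x-s['eef_pos'])*1e3).round())
E
```

```text
time: 2.2
eef_pos: [0.4041, 0.2128, 0.2318]
eef_rot: [[0.934, -0.358, 0.001], [-0.358, -0.934, 0.001], [0.0, -0.001, -1.0]]
ft_force: [1.8, 0.0, 0.5]
finger_gap: 0.0
finger_force: 0.0
time: 3.2
eef_pos: [0.5341, -0.1163, 0.2309]
eef_rot: [[0.933, -0.361, -0.001], [-0.361, -0.933, 0.0], [-0.001, 0.0, -1.0]]
ft_force: [-0.2, 0.5, -0.4]
finger_gap: -0.001
finger_force: 0.0
3.2 [ 0.53413343 -0.11634846  0.23085867] [[0.933, -0.361, -0.001], [-0.361, -0.933, 0.0], [-0.001, 0.0, -1.0]] [-0.20521929  0.47331709 -0.35707165]
paddle {'centre': [250.4, 205.0], 'confidence': 0.66} [ 0.523 -0.11   0.12 ] [-13.  -2. 111.]
pivot {'centre': [97.0, 209.1], 'confidence': 0.75} [0.56  0.025 0.085] [ -27. -141.  146.]
paddle {'centre': [305.6, 244.5], 'confidence': 0.55} [ 0.531 -0.109  0.12 ] [ -6.  -6. 111.]
pivot {'centre': [264.2, 214.1], 'confidence': 0.56} [0.552 0.023 0.085] [ -33. -136.  146.]
```

View pics/b.png

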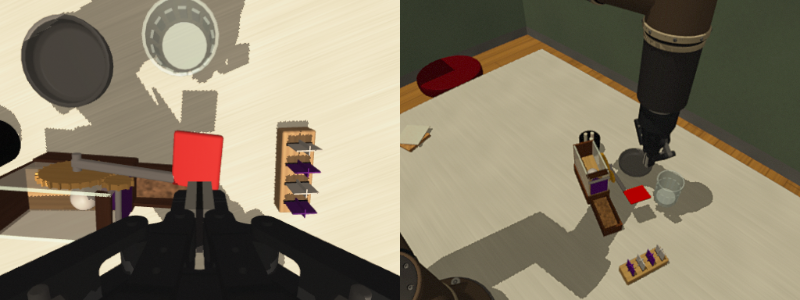

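The wrist view shows the fingertip above the paddle (paddle centre at about (198,158)), with nothing in the way. Shift 5 mm towards the case and go down.

```bash
python3 -m inch '[[[-5,-3,20,0],[0,0,25,0],[0,0,25,0],[0,0,15,0],[0,0,10,0],[0,0,5,0],[0,0,0,0]]]'; python3 -m inch '[[[0,0,7,0],[0,0,7,0],[0,0,7,0],[0,0,7,0],[0,0,7,0],[0,0,7,0],[0,0,5,0],[0,0,5,0],[0,0,5,0],[0,0,0,0]]]'
python3 - <<'E'
from h import *
b=ctrl.read_camera('side');a=ctrl.read_camera('scene')
cv2.imwrite('pics/c.png',np.hstack([cv2.resize(a['pixels'][110:260,110:310],(400,300)),cv2.resize(b['pixels'][150:330,190:390],(400,360))[:300]])[:,:,::-1])
E
```

```text
time: 4.2
eef_pos: [0.5306, -0.1104, 0.1312]
eef_rot: [[0.934, -0.358, -0.0], [-0.358, -0.934, -0.0], [-0.0, 0.0, -1.0]]
ft_force: [0.9, 0.2, -0.3]
finger_gap: -0.002
finger_force: 0.0
time: 5.2
eef_pos: [0.5307, -0.1105, 0.0737]
eef_rot: [[0.933, -0.359, -0.0], [-0.359, -0.933, 0.0], [-0.0, -0.0, -1.0]]
ft_force: [-0.3, -1.6, 3.8]
finger_gap: 0.002
finger_force: 1.8
```

View pics/c.png

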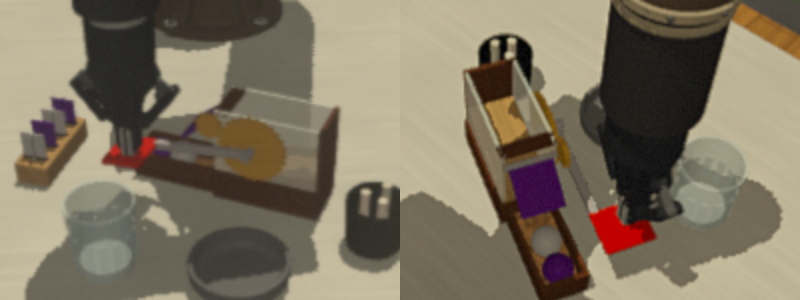

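Both balls lie in the tray ((545,240) silver, (558,266) purple) and the lid is held up. Hold 0.4 s, then ease up at 20 mm/s (lid about 0.4 rad/s).

```bash
python3 -m inch '[[[0,0,0,0],[0,0,0,0],[0,0,0,0],[0,0,0,0],[0,0,-1,0],[0,0,-2,0],[0,0,-2,0],[0,0,-2,0],[0,0,-2,0],[0,0,-2,0]]]'; python3 -m inch '[[[0,0,-2,0],[0,0,-2,0],[0,0,-2,0],[0,0,-2,0],[0,0,-2,0],[0,0,-2,0],[0,0,-2,0],[0,0,-2,0],[0,0,-2,0],[0,0,-2,0]]]' ; python3 -m inch '[[[0,0,-2,0],[0,0,-2,0],[0,0,-2,0],[0,0,-2,0],[0,0,-2,0],[0,0,-1,0],[0,0,-1,0],[0,0,-1,0],[0,0,-1,0],[0,0,-1,0]]]'
```

```text
time: 6.3
eef_pos: [0.5305, -0.1108, 0.0855]
eef_rot: [[0.933, -0.359, -0.0], [-0.359, -0.933, -0.0], [-0.0, 0.0, -1.0]]
ft_force: [-1.0, -2.4, 2.3]
finger_gap: -0.003
finger_force: 1.4
time: 7.3
eef_pos: [0.5308, -0.1106, 0.1055]
eef_rot: [[0.934, -0.359, 0.0], [-0.359, -0.934, 0.0], [0.0, -0.0, -1.0]]
ft_force: [1.1, 1.2, 1.6]
finger_gap: 0.003
finger_force: 0.8
time: 8.3
eef_pos: [0.5305, -0.1107, 0.1203]
eef_rot: [[0.933, -0.359, -0.0], [-0.359, -0.933, -0.0], [-0.0, 0.0, -1.0]]
ft_force: [0.5, 0.7, 1.3]
finger_gap: -0.001
finger_force: 0.6
```

```bash
python3 -m inch '[[[0,0,-1,0],[0,0,-1,0],[0,0,-1,0],[0,0,-1,0],[0,0,-1,0],[0,0,-1,0],[0,0,-1,0],[0,0,-1,0],[0,0,-1,0],[0,0,-1,0]]]';python3 -m inch '[[[0,0,-2,0],[0,0,-10,0],[0,0,-20,0],[0,0,-30,0],[0,0,-20,0],[0,0,0,0],[0,0,0,0]]]'
python3 - <<'E'
from h import *
b=ctrl.read_camera('side');a=ctrl.read_camera('scene')
cv2.imwrite('pics/d.png',np.hstack([cv2.resize(a['pixels'][110:260,110:310],(400,300)),cv2.resize(b['pixels'][150:330,190:390],(400,360))[:300]])[:,:,::-1])
r=[ctrl.landmark_of('paddle',p)[0]['centre'] for p in (a,b)];print(r,tri(ray(a,r[0]),ray(b,r[1])))
E
```

```text
time: 9.3
eef_pos: [0.5306, -0.1107, 0.1304]
eef_rot: [[0.933, -0.359, 0.0], [-0.359, -0.933, -0.0], [0.0, -0.0, -1.0]]
ft_force: [0.4, -0.8, 0.1]
finger_gap: 0.002
finger_force: 0.0
time: 10.0
eef_pos: [0.5308, -0.1106, 0.2131]
eef_rot: [[0.933, -0.359, 0.002], [-0.359, -0.933, 0.0], [0.001, -0.001, -1.0]]
ft_force: [0.1, 0.3, -0.4]
finger_gap: 0.001
finger_force: 0.0
[[174.3, 166.6], [305.1, 244.0]] [ 0.52747281 -0.10867591  0.12580138]
```

View pics/d.png

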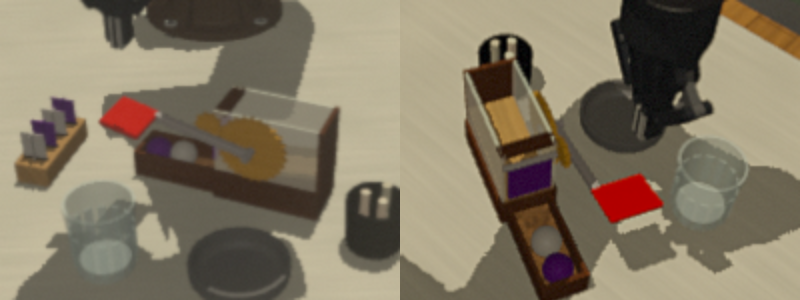

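The lid is shut (530,178), the paddle is back up (627,198), both balls are at rest in the tray, and the arm is clear.

```bash
python3 -c "
from cell import ctrl
print(ctrl.job_done())"
```

```text
the job is handed in; nothing more can be done
None
```

I handed the job in at about 10 s: both balls are in the tray, the lid was eased shut at about 0.4 rad/s, and the last pictures show the lever back up and the arm clear; the judge's verdict was not shown.

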